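# Empty the cap tray and hold it in the UV box

### The arm

A 7-joint arm with a two-finger parallel gripper is mounted at the origin on a cart in front of the work surface, level with it; the furniture and walls round the work are solid. World frame = base frame: x ahead of the robot, y to its left, z up, the work surface at z = 0. Lengths are in mm, angles in rad, forces in N, time in s.
With the tool pointing down it reaches from about 400 to 875 mm from the base axis. Payload 6.5 kg.
Tool frame: the origin (TCP) lies midway between the tips of the shut fingers; the grasp point (between the pads) lies r.grasp_offset behind it (r.grasp_offset is the distance from the TCP to the grasp point, in mm); z points along the fingers, y is the direction in which the jaws open and shut (so a half turn about z gives the same grasp; the last joint's range is limited). The gripper opens to 85 mm and grips with 20 to 120 N. Pads are 22 mm wide; open, the fingers measure 114 mm over their backs; the gripper's body (76 mm by 85 mm) begins 54 mm behind the grasp point. The pads swing forward as they close: fully open they stand 13 mm farther back than shut.
Start: joints at [-0.779, 0.536, -0.004, 1.538, 0.003, 1.067, -0.071], TCP at [491.656, 425.164, 231.29] pointing down, gripper open.
Joint ranges: [-2.7, 2.7], [-0.37, 2.16], [-1.27, 1.26], [0.24, 2.4], [-1.31, 4.45], [0.19, 1.91], [-2.76, 2.76]. Speed limits (rad/s): [2.39, 2.39, 3.14, 3.14, 3.14, 3.14, 3.14].

### API

Orientations are given as a rotation vector (axis times angle).
In Python, from bench import r, camera, camera_params gives the robot as it stands. The module is installed in compiled form; this text tells all that it offers.
- The arm moves only by the shell command python3 -m inch 'ROWS' [OPENING] [FORCE]. ROWS is JSON, a list that holds one entry, the list of rows, each a list of 6 numbers: the shift along the tool's x, y, z in cm, then the turn, a rotation vector about the tool's x, y, z in rad. In form: [[[dx, dy, dz, ax, ay, az], ...]]. A call has 1 to 10 rows; each row is the pose to reach, as a shift and turn from the pose measured when the call began, along the tool's axes at that moment; what a row does not reach only later rows make up. A row lasts 1/10 s, in which the tool goes at most 50 mm and 8.59 degrees, less where a joint would pass 70% of its speed; a pose out of reach is approached as far as the arm can. A call with a gripper value outside its range is refused whole. OPENING is the finger opening in cm, from 0 to 8.54, set as the call begins (- or left out, the last holds). The fingers move at their own pace and stop on an object; FORCE is the grip in N (left out, the last holds). Time passes only in rows, so rows that repeat a pose let the fingers close. It gives the time, the measured TCP pose, the force and the opening at its end, in the units of the state.
- r.get_obs(): the state, without advancing time (a new reading comes with each control period).
- camera(name): name is "side" or "top"; returns the picture (384x512x3 uint8, red, green, blue); there is no depth.
- camera_params(name): a dict with "mtx" (3x3 intrinsics, pixels), "view" (4x4, takes a point from world to camera coordinates). Camera axes: x right, y down, z forward; pixel columns grow to the right and rows downward; lengths in mm; the calibration is good to about 2 mm. A picture is of the moment at which its call begins. camera_params takes no time and is no camera call.
- r.job_done(): hands the job in, once; it reports no verdict.
The state is a dict: "time_s": time; "joints": joint angles; "joint_velocities": joint speeds; "joint_torque": joint torques, N m; "tcp_pos": TCP position; "tcp_rot": TCP orientation; "contact_force": force on the tool from outside, world axes, zero at the start; "wrist_torque": the same for the moment, N m; "width": opening from 0.0 (shut) to 1.0 (fully open).
Only numpy, scipy, OpenCV 4.12 (cv2) and the standard library are available. Lean on these libraries where they do the work, as an engineer would, in place of code of your own. Each camera call takes 0.05 s, during which the arm holds its last target. There are 200 camera calls.

### The job

Pick up the white tray by its upright blue grip and tip its three used blue caps off the open front edge into the yellow tub, without touching the caps with the gripper. Then pass the emptied tray, open front edge first and level, through the narrow slot in the front of the white UV box until the orange stripe across the tray is at the slot, and finish still gripping it there, held freely so that it neither rests on nor presses against the box. Leave the bottle, timer, marker and carton where they are.

Things in the scene. Friction and masses are not known exactly. Their poses are not given: they have to be found in the camera images.
- tray_grip (a point): centre of the upright blue grip at the rear of the loose white tray. Axes: x to the tray's open front edge, y to its left, z up; the tray starts flat on the table. The grip is a plate 12 mm thick along x, 46 mm wide along y; its top is 56 mm and this centre 29.5 mm above the tray's underside; a foot 24 mm long (x) and 60 mm wide reaches 7 mm above the underside.
- tray_front (a point): middle of the tray's open front edge, half-way up its 10 mm section (5 mm above the underside, 125 mm ahead of the grip along x). Same axes as tray_grip. An orange stripe crosses the tray 55 mm behind this edge.
- tray: the whole white tray, about 0.12 kg; origin on its underside below the grip's centre; axes as tray_grip. Floor 3 mm thick, 84 mm wide (y), from x = -18 to +125 mm. From x = 46 to the open front at x = 125 mm it is a trough with 3 mm thick side rims and back wall, 10 mm high over the underside.
- cap_0_center (a point): centre of one of three loose ribbed blue screw caps, 22 mm in diameter, 15 mm high, 12 g, standing in the trough at the start; they start to slide when the tray is tipped 27 to 35 degrees, and leave it briskly at 45 to 50
- cap_1_center (a point): centre of one of three loose ribbed blue screw caps, 22 mm in diameter, 15 mm high, 12 g, standing in the trough at the start; they start to slide when the tray is tipped 27 to 35 degrees, and leave it briskly at 45 to 50
- cap_2_center (a point): centre of one of three loose ribbed blue screw caps, 22 mm in diameter, 15 mm high, 12 g, standing in the trough at the start; they start to slide when the tray is tipped 27 to 35 degrees, and leave it briskly at 45 to 50
- tub: open yellow tub, fixed to the table; 120 mm (x) by 130 mm (y) by 50 mm high, walls and floor 4 mm; origin at the centre of its underside, z up. It and the UV box may have swapped places.
- uv_box: white UV box with amber window on top, fixed to the table; 100 mm (x) by 124 mm (y) by 100 mm high, origin at the centre of its underside, front face at x = -50 mm; hollow and empty, no shelf inside, inner back wall 94 mm behind the front face
- uv_slot (a point): centre of the slot in the box's front face, 55 mm above the table. x points level into the box, y to the left along the slot, z up. The slot is 88 mm wide (y) and 14 mm high (z): 2 mm to spare on each side of the tray's section. Front wall 6 mm thick; a black flared bezel stands 7 mm out of the face round the slot. The tray cannot pass with caps on it.
- medium_a: bottle with pink contents and blue cap, 44 x 45 x 88 mm, loose bystander; origin at the centre of its underside
- timer: white bench timer, 41 x 68 x 55 mm, loose bystander; origin at the centre of its underside
- marker_a: red and white marker pen lying down, 17 x 135 x 16 mm, long along its y, loose bystander; origin under its centre
- carton_1: small white and purple carton, 50 x 74 x 32 mm, loose bystander; origin under its centre
There are look-alikes about, which are no part of the job. What is shaped like the part that bears cap_2_center but brown is not meant.

How it is judged (in metres and radians):
On the way:
1. all three caps lie in the tub while the tray is held clear of the table (x of cap_0_center in the frame of tub between -0.056 and 0.056 m and y of cap_0_center in the frame of tub between -0.061 and 0.061 m and z of cap_0_center in the frame of tub between 0 and 0.045 m and x of cap_1_center in the frame of tub between -0.056 and 0.056 m and y of cap_1_center in the frame of tub between -0.061 and 0.061 m and z of cap_1_center in the frame of tub between 0 and 0.045 m and x of cap_2_center in the frame of tub between -0.056 and 0.056 m and y of cap_2_center in the frame of tub between -0.061 and 0.061 m and z of cap_2_center in the frame of tub between 0 and 0.045 m and height (world z) of tray_grip above 0.06 m and contact force between the fingers and tray above 1 N), for 0.2 s.
At the end, for the whole second after the job is handed in: All three caps lie in the tub; the tray's front edge is 40 to 70 mm behind the slot's front face, inside the slot's outline (within 6 mm of its centre line), level within 0.08 rad, gripped by the fingers, still, and with less than 1 N between tray and box (x of cap_0_center in the frame of tub between -0.056 and 0.056 m and y of cap_0_center in the frame of tub between -0.061 and 0.061 m and z of cap_0_center in the frame of tub between 0 and 0.045 m and x of cap_1_center in the frame of tub between -0.056 and 0.056 m and y of cap_1_center in the frame of tub between -0.061 and 0.061 m and z of cap_1_center in the frame of tub between 0 and 0.045 m and x of cap_2_center in the frame of tub between -0.056 and 0.056 m and y of cap_2_center in the frame of tub between -0.061 and 0.061 m and z of cap_2_center in the frame of tub between 0 and 0.045 m and x of tray_front in the frame of uv_slot between 0.04 and 0.07 m and y of tray_front in the frame of uv_slot between -0.006 and 0.006 m and z of tray_front in the frame of uv_slot between -0.006 and 0.006 m and angle between tray_front's own z axis and vertical below 0.08 rad and contact force between the fingers and tray above 2 N and contact force between tray and uv_box below 1 N and linear speed of tray below 0.02 m/s); the arm keeps its last pose, push and grip.
It fails at once if the gripper or arm touches a cap (contact force between any of the arm, the fingers and cap_0 above 0.3 N or contact force between any of the arm, the fingers and cap_1 above 0.3 N or contact force between any of the arm, the fingers and cap_2 above 0.3 N).
It fails at once if a bystander is moved by more than 25 mm (distance of any of medium_a, timer, marker_a, carton_1 from where it was at the start of the episode above 0.025 m).
It fails at once if more than 25 N between the tray or the gripper and the box (contact force between any of tray, the fingers, the arm and uv_box above 25 N).
It also fails if it takes over 64 s, if anything falls off the work surface, if the arm or the gripper's body presses on something with over 40 N, if the wrist force passes 120 N, or if a joint passes its speed limit or range.

## Working session

There is one attempt and no reset: what is moved stays moved. The work goes in short steps, Python scripts to look and compute and a shell command to move; the robot and the scene stay as the last step left them, time stands still between calls to the robot, and variables do not carry over. Pictures are saved under pics/ and viewed, on a budget of 10 in all, crops included, one or two more only if the job needs it, and the job is handed in when it is done.

```bash
mkdir -p pics
python3 - <<'E'
from bench import r,camera,camera_params
import cv2,numpy as np
for n in("side","top"):
    im=camera(n);cv2.imwrite(f"pics/{n}0.png",cv2.resize(im[:,:,::-1],(800,600),interpolation=cv2.INTER_CUBIC))
    np.save(f"pics/{n}0.npy",im)
    p=camera_params(n);print(n,np.round(p["mtx"],1).tolist(),np.round(p["view"],4).tolist())
o=r.get_obs();print(o,r.grasp_offset)
E
```

```text
side [[363.8, 0.0, 253.2], [0.0, 363.8, 187.8], [0.0, 0.0, 1.0]] [[-0.9656, -0.259, 0.0237, 494.7582], [-0.1615, 0.5256, -0.8353, 116.4868], [0.2039, -0.8103, -0.5493, 822.5], [0.0, 0.0, 0.0, 1.0]]
top [[455.3, 0.0, 257.5], [0.0, 455.3, 186.7], [0.0, 0.0, 1.0]] [[-0.0163, -0.9995, 0.0277, 14.671], [-0.9974, 0.0143, -0.0712, 537.7203], [0.0707, -0.0288, -0.9971, 1165.936], [0.0, 0.0, 0.0, 1.0]]
{'time_s': 0.1, 'joints': array([-0.7792142 ,  0.53709556, -0.00440769,  1.5387533 ,  0.00260377,
        1.06729847, -0.07122309]), 'joint_velocities': array([-0.00024241, -0.00135267, -0.00046741, -0.00198176,  0.00037021,
       -0.00016582, -0.00052592]), 'joint_torque': array([ 3.41372521e-03, -5.84569216e+01,  1.05246719e+00, -2.59779185e+01,
        1.27637456e-02,  4.63349643e-03, -4.35798461e-05]), 'tcp_pos': array([491.25590922, 424.78546663, 230.5058473 ]), 'tcp_rot': array([-1.30622008e+00, -2.85659235e+00,  2.29175616e-03]), 'contact_force': array([-0.21715509, -0.67166473, -0.48040313]), 'wrist_torque': array([-0.00998976,  0.00153556, -0.00965802]), 'width': 0.9967286721637207} 18.700000000000003
```

View pics/top0.png

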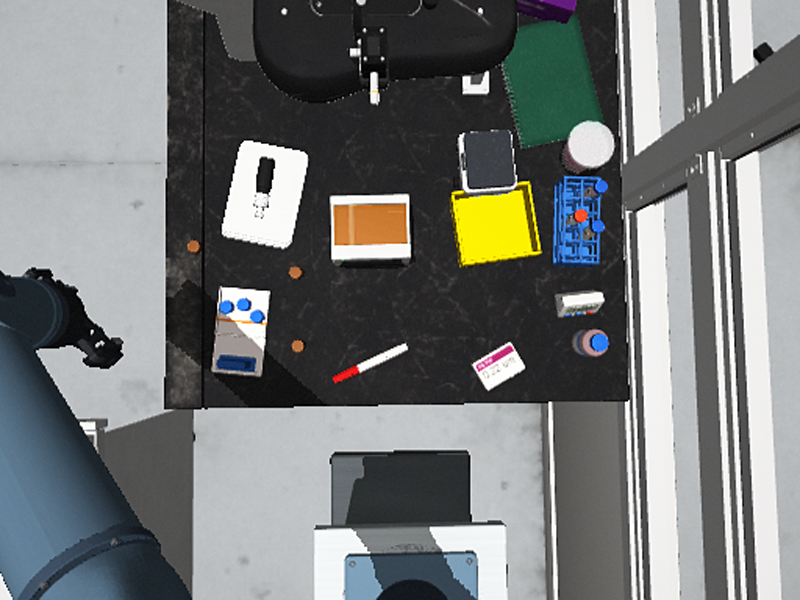

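View pics/side0.png

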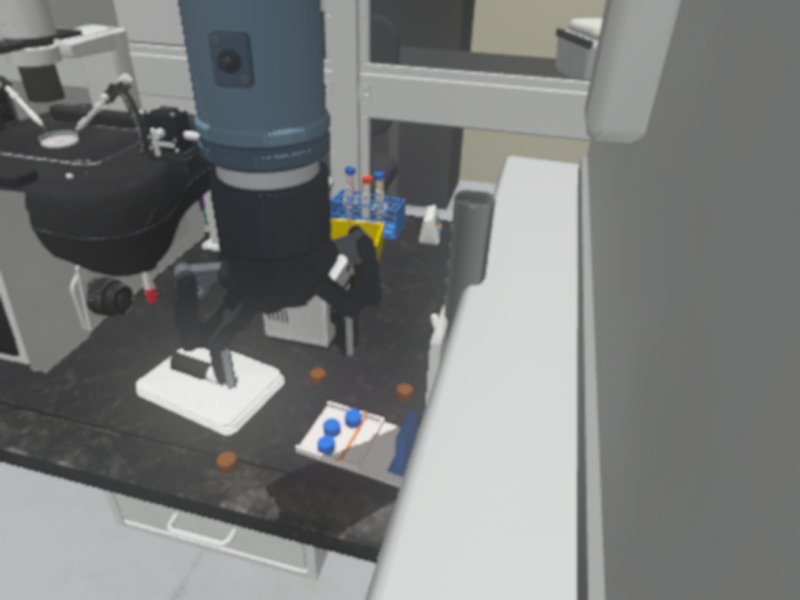

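The top view shows the tray at (240,332) with its blue grip at (236,363) and blue caps at (225,306), (244,303) and (257,316). The UV box is at (371,228) with its dark front side facing the robot, and the tub is at (496,224).

These could be mistaken for the caps or the tray:
- Brown caps at (193,246), (295,272) and (297,346)
- Blue tube caps at (601,186) and (597,227)
- The bottle cap at (598,342)
- The white plate with a black handle at (265,193)

I choose the blue caps on the white tray with the blue grip, and check that in one close crop.

```bash
cat > h.py <<'E'
import numpy as np,cv2
from bench import r,camera,camera_params
from scipy.spatial.transform import Rotation as R
def px(n,P):
    c=camera_params(n);P=np.atleast_2d(P).astype(float);q=P@c["view"][:3,:3].T+c["view"][:3,3];q=q@c["mtx"].T
    return q[:,:2]/q[:,2:]
def w(n,uv,z):  # pixel->world at height z
    c=camera_params(n);V=c["view"];uv=np.atleast_2d(uv)
    d=np.c_[uv,np.ones(len(uv))]@np.linalg.inv(c["mtx"]).T@V[:3,:3];o=-V[:3,:3].T@V[:3,3]
    return o+d*((z-o[2])/d[:,2])[:,None]
E
python3 - <<'E'
from h import *
im=np.load("pics/top0.npy")
a=cv2.resize(im[175:250,125:185],(400,500),interpolation=cv2.INTER_CUBIC)
b=cv2.resize(im[110:176,205:350],(800,364)[:2],interpolation=cv2.INTER_CUBIC)
a=cv2.resize(im[178:246,130:177],(0,0),fx=6,fy=6,interpolation=cv2.INTER_CUBIC)
b=cv2.resize(im[120:173,205:270],(0,0),fx=7,fy=7,interpolation=cv2.INTER_CUBIC)
o=np.zeros((420,760,3),np.uint8);o[:a.shape[0],:a.shape[1]]=a;o[:b.shape[0],290:290+b.shape[1]]=b
cv2.imwrite("pics/crop0.png",o[:,:,::-1])
hsv=cv2.cvtColor(im,cv2.COLOR_RGB2HSV)
def rect(m,z,name):
    n,l,s,c=cv2.connectedComponentsWithStats(m.astype(np.uint8))
    for i in range(1,n):
        if s[i,4]>12: print(name,c[i].round(1),s[i,4],w("top",c[i],z)[0].round(1),[w("top",p,z)[0,:2].round(0).tolist() for p in cv2.boxPoints(cv2.minAreaRect(np.argwhere(l==i)[:,::-1].astype(np.float32)))])
h,s,v=hsv[...,0],hsv[...,1],hsv[...,2]
rect((h>22)&(h<34)&(s>180)&(v>100),50,"tub")
rect((h>8)&(h<20)&(s>120)&(v>140),100,"amber")
t=np.zeros_like(h,bool);t[178:246,130:177]=1
rect(t&(h>100)&(h<125)&(s>120),15,"blue")
E
```

```text
tub [315.8 144.9] 2127 [ 640.8 -143.7   50. ] [[699.0, -70.0], [719.0, -205.0], [595.0, -221.0], [575.0, -87.0]]
amber [236.5 143.3] 1168 [638.9  58.4 100. ] [[670.0, 114.0], [671.0, 2.0], [609.0, 1.0], [607.0, 113.0]]
amber [123.3 157. ] 43 [608.5 332.  100. ] [[601.0, 340.0], [616.0, 340.0], [616.0, 323.0], [601.0, 323.0]]
amber [188.6 173.9] 42 [565.6 175.  100. ] [[573.0, 184.0], [572.0, 167.0], [558.0, 167.0], [558.0, 184.0]]
amber [149.9 205. ] 29 [491.8 268.  100. ] [[493.0, 292.0], [496.0, 291.0], [491.0, 241.0], [488.0, 242.0]]
amber [190. 221.] 45 [451.8 172.3 100. ] [[459.0, 179.0], [459.0, 165.0], [444.0, 165.0], [445.0, 179.0]]
blue [155.4 194.6] 55 [521.3 271.3  15. ] [[531.0, 283.0], [531.0, 262.0], [512.0, 262.0], [513.0, 283.0]]
blue [144.2 196.3] 57 [517.3 300.2  15. ] [[526.0, 311.0], [526.0, 290.0], [508.0, 290.0], [508.0, 311.0]]
blue [164.1 202.3] 55 [501.1 249.1  15. ] [[502.0, 262.0], [515.0, 249.0], [500.0, 235.0], [488.0, 248.0]]
blue [151.1 232.2] 206 [424.4 282.3  15. ] [[417.0, 314.0], [439.0, 312.0], [433.0, 251.0], [410.0, 253.0]]
```

View pics/crop0.png

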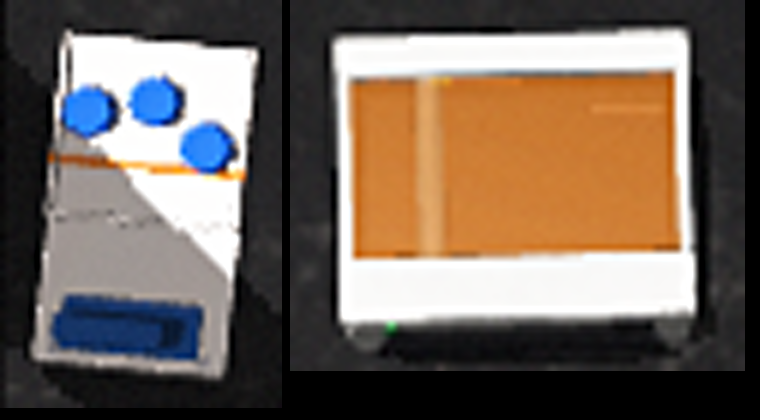

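The crop confirms the choice: three blue caps in front of the orange stripe and the blue grip at the rear. Next I fit the poses and check how far the microscope extends, since the wrist may lean towards it.

Run:
```python
from h import *
from scipy.optimize import least_squares
def c(u,v,f,ox,oy): return [(u+.5)/f-.5+ox,(v+.5)/f-.5+oy]
def fit(L,uv,x0):
    def P(p): 
        cs,sn=np.cos(p[2]),np.sin(p[2]);L_=np.array(L,float);return np.c_[p[0]+cs*L_[:,0]-sn*L_[:,1],p[1]+sn*L_[:,0]+cs*L_[:,1],L_[:,2]]
    s=least_squares(lambda p:(px("top",P(p))-np.array(uv)).ravel(),x0,x_scale=[100,100,1])
    print(np.r_[s.x[:2],np.degrees(s.x[2])].round(1),"res px",s.fun.round(1));return s.x
T=lambda u,v:c(u,v,6,130,178)
B=lambda u,v:c(u-290,v,7,205,120)
t=fit([[125,42,10],[125,-42,10],[-18,-42,3],[-18,42,3]],[T(63,33),T(257,48),T(222,378),T(33,362)],[420,280,0])
b=fit([[50,62,100],[50,-62,100],[-50,-62,100],[-50,62,100]],[B(333,38),B(688,30),B(695,322),B(340,325)],[640,58,0])
s=lambda u,v:[(u+.5)*.64-.5,(v+.5)*.64-.5]
u=fit([[60,65,50],[60,-65,50],[-60,-65,50],[-60,65,50]],[s(452,195),s(536,182),s(541,255),s(461,266)],[640,-144,0])
for z in(100,150,200,250,300,350):
    q=w("top",[s(320,103),s(258,70),s(510,60)],z);print(z,q[:,:2].round(0).tolist(),(px("side",q)/.64).round(0).tolist())
# small tall things
for nm,p in(("bottle",s(592,345)),("timer",s(580,305)),("rack",s(578,222)),("tablet",s(487,160)),("jar",s(588,147))):print(nm,w("top",p,50)[0].round())
```

```text
[424.  283.4  -6. ] res px [-0.  -0.2 -0.1  0.3  0.5  0.  -0.3 -0.1]
[6.345e+02 5.800e+01 4.000e-01] res px [ 0.1  0.2  0.1  0.5  0.1 -0.6 -0.3 -0.1]
[ 644.4 -150.1    6. ] res px [ 1.1 -1.3 -2.7  1.3  0.3  0.5  1.3 -0.5]
100 [[833.0, 134.0], [886.0, 231.0], [901.0, -169.0]] [[161.0, 272.0], [83.0, 302.0], [224.0, 188.0]]
150 [[815.0, 130.0], [867.0, 223.0], [880.0, -159.0]] [[167.0, 242.0], [90.0, 269.0], [227.0, 166.0]]
200 [[798.0, 126.0], [847.0, 214.0], [860.0, -150.0]] [[172.0, 210.0], [97.0, 234.0], [231.0, 142.0]]
250 [[781.0, 121.0], [827.0, 205.0], [840.0, -140.0]] [[179.0, 176.0], [105.0, 196.0], [235.0, 117.0]]
300 [[764.0, 117.0], [808.0, 197.0], [819.0, -131.0]] [[185.0, 139.0], [113.0, 155.0], [239.0, 89.0]]
350 [[747.0, 113.0], [788.0, 188.0], [799.0, -121.0]] [[192.0, 98.0], [123.0, 112.0], [244.0, 58.0]]
bottle [ 445. -299.   50.]
timer [ 510. -282.   50.]
rack [ 647. -283.   50.]
tablet [ 752. -135.   50.]
jar [ 772. -304.   50.]
```

```bash
cat >> h.py <<'E'
def goal(origin,yaw,pitch=0,off=(0,0,17)):
    """row (cm,rad in tool axes) to bring tray frame (origin mm, yaw deg, nose-down pitch deg) when TCP sits at off in tray frame"""
    o=r.get_obs();Rt=R.from_rotvec(o["tcp_rot"]);T=R.from_euler("ZY",[yaw,pitch],degrees=True)
    G=R.from_matrix(T.as_matrix()@np.array([[0,1,0],[1,0,0],[0,0,-1.]]))
    p=np.array(origin,float)+T.apply(off)
    row=np.r_[Rt.inv().apply(p-o["tcp_pos"])/10,(Rt.inv()*G).as_rotvec()]
    print("row",row.round(3).tolist(),"deg",np.degrees(np.linalg.norm(row[3:])).round(1),"dist",(np.linalg.norm(row[:3])*10).round(0))
def state():
    o=r.get_obs();M=R.from_rotvec(o["tcp_rot"]).as_matrix()
    print("t",round(o["time_s"],2),"tcp",o["tcp_pos"].round(1),"jawdir",M[:,1].round(3),"z",M[:,2].round(3),"F",o["contact_force"].round(1),"w",round(o["width"],3),"j",o["joints"].round(2))
E
python3 -c "
from h import *
state();goal([424,283.4,80],-6);goal([424,283.4,0],-6)"
```

```text
t 0.1 tcp [491.3 424.8 230.5] jawdir [ 0.756  0.654 -0.002] z [-0.001 -0.001 -1.   ] F [-0.2 -0.7 -0.5] w 0.997 j [-0.78  0.54 -0.    1.54  0.    1.07 -0.07]
row [-6.293, -14.315, 13.374, -0.001, 0.001, 0.818] deg 46.9 dist 206.0
row [-6.292, -14.303, 21.374, -0.001, 0.001, 0.818] deg 46.9 dist 265.0
```

```bash
python3 -m inch '[[[-1,-2.4,2.2,0,0,0.13],[-2.1,-4.8,4.4,0,0,0.27],[-3.1,-7.2,6.6,0,0,0.41],[-4.2,-9.6,8.9,0,0,0.55],[-5.2,-12,11.1,0,0,0.68],[-6.3,-14.3,13.4,0,0,0.818],[-6.3,-14.3,13.4,0,0,0.818],[-6.3,-14.3,13.4,0,0,0.818]]]' 5.0 30
python3 - <<'E'
from h import *
state();goal([424,283.4,0],-6)
ims=[cv2.resize(camera("top")[160:250,110:230],(600,450),interpolation=cv2.INTER_CUBIC)]
cv2.imwrite("pics/a.png",ims[0][:,:,::-1])
E
```

```text
time_s: 0.9
tcp_pos: [423.9, 283.2, 96.5]
tcp_rot: [2.334, 2.103, -0.004]
contact_force: [0.7, 0.3, 0.8]
width: 0.587
t 0.9 tcp [423.9 283.2  96.5] jawdir [ 0.995 -0.104 -0.002] z [-0.002 -0.002 -1.   ] F [0.7 0.3 0.8] w 0.587 j [-0.81  0.51  0.17  2.01 -0.13  0.64 -0.66]
row [0.033, 0.019, 7.946, -0.002, 0.002, 0.001] deg 0.2 dist 79.0
```

View pics/a.png

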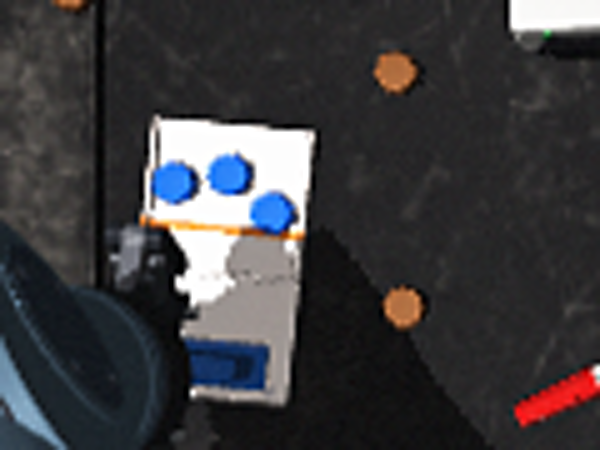

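The open fingers straddle the blue grip (226,365); the front finger at (140,260) looks shifted left only because it is higher. The caps at (175,182), (230,174) and (272,212) are well clear, so I descend.

```bash
python3 -m inch '[[[0,0,2,0,0,0],[0,0,4,0,0,0],[0,0,5.5,0,0,0],[0,0,6.8,0,0,0],[0,0,7.6,0,0,0],[0,0,7.9,0,0,0],[0,0,7.9,0,0,0]]]' 5.0 30
python3 -m inch '[[[0,0,0,0,0,0],[0,0,0,0,0,0],[0,0,0,0,0,0],[0,0,0,0,0,0],[0,0,0,0,0,0],[0,0,0,0,0,0]]]' 0 50
python3 -c "
from h import *
state()"
```

```text
time_s: 1.65
tcp_pos: [424.9, 284.6, 18.2]
tcp_rot: [-2.333, -2.104, 0.0]
contact_force: [0.1, 0.3, -0.1]
width: 0.588
time_s: 2.25
tcp_pos: [425.3, 284.9, 18.7]
tcp_rot: [-2.333, -2.104, -0.001]
contact_force: [-1.3, -0.7, 6.3]
width: 0.134
t 2.25 tcp [425.3 284.9  18.7] jawdir [ 0.995 -0.103  0.001] z [ 0.001  0.001 -1.   ] F [-1.3 -0.7  6.3] w 0.134 j [-0.78  0.65  0.13  2.02 -0.17  0.48 -0.63]
```

```bash
python3 -m inch '[[[0,0,-0.5,0,0,0],[0,0,-2,0,0,0],[0,0,-4,0,0,0],[0,0,-6,0,0,0],[0,0,-8.5,0,0,0],[0,0,-11,0,0,0],[0,0,-13,0,0,0],[0,0,-14.2,0,0,0],[0,0,-14.8,0,0,0],[0,0,-15,0,0,0]]]' 0 60
python3 - <<'E'
from h import *
state();goal([515,-72,150],-30,off=(0,0,18.5))
E
```

```text
time_s: 3.25
tcp_pos: [425.1, 284.8, 169.1]
tcp_rot: [-2.333, -2.104, -0.002]
contact_force: [-0.2, -0.1, -1.7]
width: 0.135
t 3.25 tcp [425.1 284.8 169.1] jawdir [ 0.995 -0.103  0.001] z [ 0.001  0.001 -1.   ] F [-0.2 -0.1 -1.7] w 0.135 j [-0.84  0.39  0.2   1.97 -0.1   0.79 -0.69]
row [-34.572, 12.6, 0.035, 0.001, -0.001, 0.421] deg 24.1 dist 368.0
```

Gripped and lifted. Next is a smooth carry in two halves.

```bash
python3 -m inch '[[[-0.7,0.25,0,0,0,0.008],[-2.1,0.76,0,0,0,0.025],[-4.1,1.5,0,0,0,0.05],[-6.9,2.5,0,0,0,0.084],[-9.7,3.5,0,0,0,0.118],[-12.4,4.5,0,0,0,0.15],[-14.9,5.4,0,0,0,0.18],[-16.6,6,0,0,0,0.2],[-17.3,6.3,0,0,0,0.21],[-17.3,6.3,0,0,0,0.21]]]'
python3 - <<'E'
from h import *
state();goal([515,-72,150],-30,off=(0,0,18.5))
E
```

```text
time_s: 4.25
tcp_pos: [470.2, 105.1, 168.8]
tcp_rot: [-2.542, -1.845, -0.001]
contact_force: [-0.1, 0.1, -2.0]
width: 0.13
t 4.25 tcp [470.2 105.1 168.8] jawdir [ 0.951 -0.31   0.   ] z [ 0.001  0.001 -1.   ] F [-0.1  0.1 -2. ] w 0.13 j [-0.56  0.35  0.3   2.04 -0.15  0.77 -0.49]
row [-15.446, 9.753, 0.024, 0.0, -0.001, 0.208] deg 11.9 dist 183.0
```

```bash
python3 -m inch '[[[-0.6,0.4,0,0,0,0.008],[-1.9,1.2,0,0,0,0.025],[-3.7,2.3,0,0,0,0.05],[-6.2,3.9,0,0,0,0.083],[-8.7,5.5,0,0,0,0.116],[-11.1,7,0,0,0,0.15],[-13.3,8.4,0,0,0,0.18],[-14.8,9.4,0,0,0,0.2],[-15.45,9.75,0,0,0,0.208],[-15.45,9.75,0,0,0,0.208]]]'
python3 - <<'E'
from h import *
state();h=np.array([np.cos(np.radians(-30)),np.sin(np.radians(-30)),0])
f=np.array([646,-147,66])-25*h
for a in(0,10,20,30,40,48):
    A=np.radians(a);goal(f-125*(np.cos(A)*h-np.array([0,0,np.sin(A)])),-30,a,off=(0,0,18.5))
ims=[camera("top")[110:240,180:400],camera("side")[100:330,130:400]]
o=np.zeros((600,800,3),np.uint8)
a=cv2.resize(ims[0],(508,300));b=cv2.resize(ims[1],(352,300));o[:300,:508]=a;o[300:,:352]=b
cv2.imwrite("pics/b.png",o[:,:510,::-1])
E
```

```text
time_s: 5.25
tcp_pos: [514.9, -73.1, 168.7]
tcp_rot: [-2.722, -1.569, -0.001]
contact_force: [-0.8, 0.8, -1.7]
width: 0.136
t 5.25 tcp [514.9 -73.1 168.7] jawdir [ 0.865 -0.501  0.   ] z [ 0.  0. -1.] F [-0.8  0.8 -1.7] w 0.136 j [-0.26  0.42  0.39  1.95 -0.22  0.81 -0.27]
row [0.151, 0.05, 8.418, 0.0, -0.0, -0.001] deg 0.1 dist 84.0
row [0.153, 0.562, 6.276, 0.175, -0.001, -0.001] deg 10.0 dist 63.0
row [0.155, 1.438, 4.255, 0.349, -0.001, -0.001] deg 20.0 dist 45.0
row [0.157, 2.651, 2.417, 0.524, -0.001, -0.001] deg 30.0 dist 36.0
row [0.16, 4.166, 0.817, 0.698, -0.001, -0.001] deg 40.0 dist 42.0
row [0.162, 5.563, -0.257, 0.838, -0.001, -0.001] deg 48.0 dist 56.0
```

View pics/b.png

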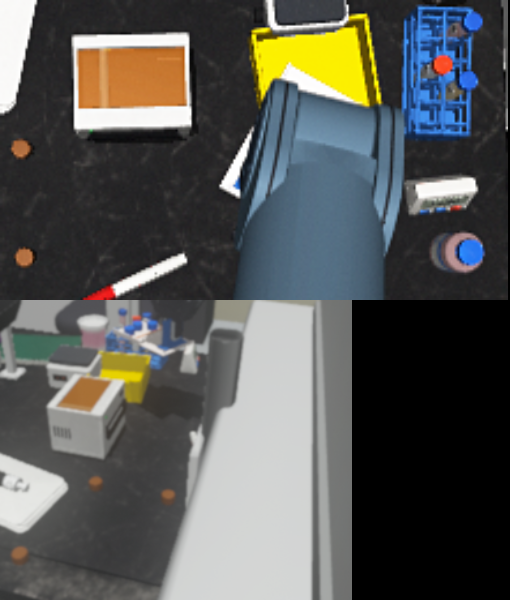

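The tray's front is over the near part of the tub (top half (290,70)), the caps are still on it, and the microscope and bystanders are clear. I tip it now with the front edge held over the tub.

```bash
python3 -m inch '[[[0.05,0.2,0.7,0.03,0,0],[0.1,0.5,2,0.1,0,0],[0.1,0.8,3.2,0.18,0,0],[0.1,1.1,4,0.26,0,0],[0.15,1.44,4.25,0.349,0,0],[0.15,2,3.3,0.436,0,0],[0.15,2.65,2.4,0.524,0,0],[0.15,3.38,1.6,0.611,0,0],[0.15,4.17,0.8,0.698,0,0],[0.15,5,0.2,0.785,0,0]]]'
python3 - <<'E'
from h import *
state();h=np.array([np.cos(np.radians(-30)),np.sin(np.radians(-30)),0])
f=np.array([646,-147,66])-25*h
for a in(48,50,):
    A=np.radians(a);goal(f-125*(np.cos(A)*h-np.array([0,0,np.sin(A)])),-30,a,off=(0,0,18.5))
E
```

```text
time_s: 6.35
tcp_pos: [559.6, -94.0, 166.5]
tcp_rot: [-2.084, -1.21, 0.5]
contact_force: [0.6, -1.1, -1.3]
width: 0.137
t 6.35 tcp [559.6 -94.  166.5] jawdir [ 0.612 -0.348 -0.71 ] z [-0.615  0.355 -0.704] F [ 0.6 -1.1 -1.3] w 0.137 j [ 0.07  0.98  0.28  1.17 -0.38  1.81 -0.13]
row [-0.275, 0.113, -0.79, 0.048, 0.0, 0.005] deg 2.8 dist 8.0
row [-0.276, 0.206, -1.221, 0.083, 0.0, 0.005] deg 4.8 dist 13.0
```

```bash
python3 -m inch '[[[-0.2,0.1,-0.6,0.04,0,0],[-0.2,0.15,-1,0.07,0,0],[-0.2,0.15,-1,0.07,0,0],[-0.2,0.15,-1,0.07,0,0],[-0.2,0.15,-1,0.07,0,0],[-0.2,0.15,-1,0.07,0,0]]]'
python3 - <<'E'
from h import *
state()
a=cv2.resize(camera("top")[100:200,270:400],(520,400));b=cv2.resize(camera("side")[100:200,130:260],(520,400));
cv2.imwrite("pics/c.png",cv2.resize(np.vstack([a,b]),(390,600))[:,:,::-1])
E
```

```text
time_s: 6.95
tcp_pos: [565.8, -99.2, 172.9]
tcp_rot: [-2.025, -1.177, 0.534]
contact_force: [0.6, 0.9, -1.3]
width: 0.134
t 6.95 tcp [565.8 -99.2 172.9] jawdir [ 0.569 -0.322 -0.757] z [-0.656  0.378 -0.653] F [ 0.6  0.9 -1.3] w 0.134 j [ 0.11  1.03  0.24  1.08 -0.37  1.9  -0.15]
```

View pics/c.png

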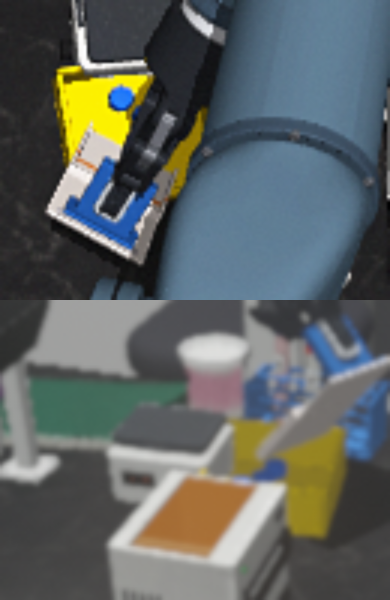

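One cap shows in the tub at (120,97); the rest are hidden by the tray and arm. I wait a moment, then level out upward and back to look into the tub.

```bash
python3 -m inch '[[[0,0,0,0,0,0],[0,0,0,0,0,0],[0,0,0,0,0,0],[0,0,0,0,0,0],[0,0,0,0,0,0],[0,0,0,0,0,0]]]'
python3 - <<'E'
from h import *
state();im=camera("top");np.save("pics/tilt.npy",im)
goal([515,-72,160],-30,25,off=(0,0,18.5));goal([480,-40,190],-30,0,off=(0,0,18.5))
E
```

```text
time_s: 7.65
tcp_pos: [565.8, -99.4, 172.9]
tcp_rot: [-2.025, -1.177, 0.534]
contact_force: [0.2, -0.2, -1.2]
width: 0.129
t 7.65 tcp [565.8 -99.4 172.9] jawdir [ 0.568 -0.322 -0.757] z [-0.656  0.378 -0.653] F [ 0.2 -0.2 -1.2] w 0.129 j [ 0.11  1.03  0.24  1.08 -0.37  1.9  -0.15]
row [-0.142, -3.55, 3.522, -0.423, -0.001, 0.005] deg 24.2 dist 50.0
row [0.912, -9.482, 5.547, -0.859, -0.002, 0.005] deg 49.2 dist 110.0
```

```bash
python3 -m inch '[[[0,-1.2,0.3,-0.08,0,0],[0.1,-2.4,1,-0.2,0,0],[0.2,-3.8,1.8,-0.32,0,0],[0.4,-5.2,2.7,-0.44,0,0],[0.5,-6.6,3.6,-0.56,0,0],[0.7,-8,4.5,-0.68,0,0],[0.8,-9,5.2,-0.79,0,0],[0.9,-9.5,5.5,-0.859,0,0],[0.9,-9.5,5.5,-0.859,0,0]]]'
python3 - <<'E'
from h import *
state()
a=cv2.resize(camera("top")[100:200,220:370],(600,400),interpolation=cv2.INTER_CUBIC);b=cv2.resize(camera("side")[105:180,140:290],(400,200),interpolation=cv2.INTER_CUBIC);
o=np.zeros((600,600,3),np.uint8);o[:400]=a;o[400:,:400]=b
cv2.imwrite("pics/d.png",o[:,:,::-1])
E
```

```text
time_s: 8.6
tcp_pos: [477.9, -38.3, 209.5]
tcp_rot: [-2.713, -1.578, -0.006]
contact_force: [0.1, -0.0, -1.7]
width: 0.134
t 8.6 tcp [477.9 -38.3 209.5] jawdir [ 0.869 -0.494 -0.001] z [ 0.002  0.005 -1.   ] F [ 0.1 -0.  -1.7] w 0.134 j [-0.29  0.28  0.33  2.02 -0.12  0.86 -0.41]
```

View pics/d.png

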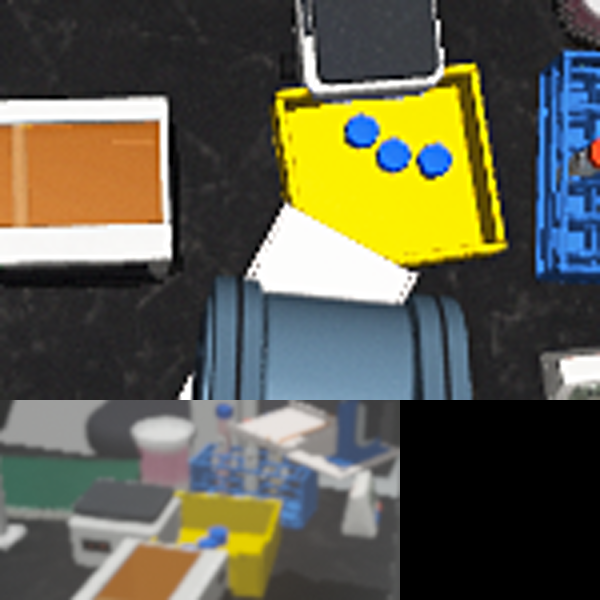

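The top crop shows all three caps in the tub at (362,130), (394,154) and (434,160), and the tray is empty. Next is the pre-insertion pose.

Run:
```python
from h import *
goal([420,57.7,110],0.4,off=(0,1.5,18.5));goal([420,57.7,50],0.4,off=(0,1.5,18.5))
```

```text
row [5.587, -10.156, 8.123, 0.001, -0.004, -0.526] deg 30.1 dist 142.0
row [5.561, -10.153, 14.123, 0.001, -0.004, -0.526] deg 30.1 dist 183.0
```

```bash
python3 -m inch '[[[0.5,-1,0.8,0,0,-0.05],[1.3,-2.5,2,0,0,-0.13],[2.3,-4.2,3.4,0,0,-0.22],[3.3,-6.2,5,0,0,-0.32],[4.4,-8.2,6.6,0,-0.002,-0.42],[5.3,-9.6,7.8,0,-0.004,-0.5],[5.6,-10.15,9,0,-0.004,-0.526],[5.6,-10.15,11,0,-0.004,-0.526],[5.6,-10.15,13,0,-0.004,-0.526],[5.6,-10.15,14.1,0,-0.004,-0.526]]]'
python3 -m inch '[[[0,0,0,0,0,0],[0,0,0,0,0,0]]]'
python3 - <<'E'
from h import *
state();goal([420,57.7,50],0.4,off=(0,1.5,18.5))
t=camera("top");s=camera("side");np.save("pics/t1.npy",t);np.save("pics/s1.npy",s)
a=cv2.resize(t[115:215,200:275],(450,600),interpolation=cv2.INTER_CUBIC)
q=px("side",[[584,58,55],[545,58,55]]);print(q)
u,v=q.mean(0).astype(int)
b=cv2.resize(s[v-35:v+35,u-29:u+29],(348,420),interpolation=cv2.INTER_CUBIC)
o=np.zeros((600,798,3),np.uint8);o[:,:450]=a;o[:420,450:]=b
cv2.imwrite("pics/e.png",o[:,:,::-1]);print(u,v)
E
```

```text
time_s: 9.7
tcp_pos: [419.5, 59.3, 66.7]
tcp_rot: [-2.212, -2.229, 0.003]
contact_force: [0.1, -0.1, -0.8]
width: 0.132
time_s: 9.9
tcp_pos: [419.5, 59.1, 66.4]
tcp_rot: [-2.211, -2.228, 0.005]
contact_force: [-0.1, 0.2, -0.8]
width: 0.128
t 9.9 tcp [419.5  59.1  66.4] jawdir [ 1.     0.008 -0.004] z [-0.004 -0.    -1.   ] F [-0.1  0.2 -0.8] w 0.128 j [-0.35  0.46  0.12  2.23 -0.12  0.46 -0.12]
row [0.008, 0.049, -0.21, -0.004, 0.0, 0.001] deg 0.2 dist 2.0
[[218.27767053 190.65155922]
 [233.95101957 193.35339929]]
226 192
```

View pics/e.png

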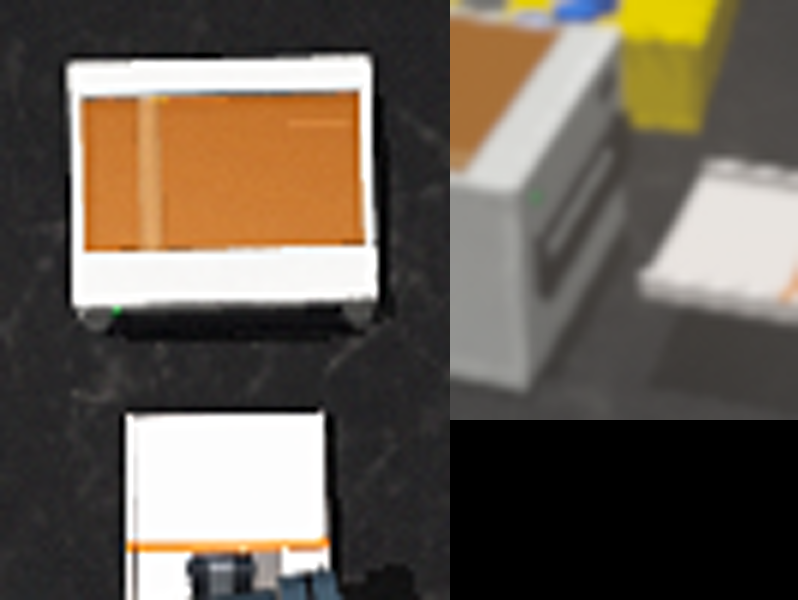

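```bash
cat > edges.py <<'E'
from h import *
def cross(line,thr):  # sub-pixel crossings
    d=line-thr;i=np.where(d[:-1]*d[1:]<0)[0];return i+d[i]/(d[i]-d[i+1])
def pair(g,rows,c0,c1,z,thr=120):
    L=[];Rr=[]
    for v in rows:
        x=cross(g[v,c0:c1].astype(float),thr)+c0
        if len(x)>1:L.append([x[0],v]);Rr.append([x[-1],v])
    out=[]
    for E in(L,Rr):
        P=w("top",np.array(E),z);k=np.polyfit(P[:,0],P[:,1],1);out.append((k,P))
        res=P[:,1]-np.polyval(k,P[:,0]);print("yaw",np.degrees(np.arctan(k[0])).round(2),"std",res.std().round(2),"n",len(P),"y@584",np.polyval(k,584).round(2),"y mean",P[:,1].mean().round(2),"x",P[:,0].min().round(),P[:,0].max().round())
    a,b=out
    print(" width",(a[1][:,1].mean()-b[1][:,1].mean()).round(2),"mid@584",(np.polyval(a[0],584)/2+np.polyval(b[0],584)/2).round(2),"mid mean",(a[1][:,1].mean()/2+b[1][:,1].mean()/2).round(2))
def col(g,cols,r0,r1,z,last,thr=120):
    P=[]
    for c in cols:
        x=cross(g[r0:r1,c].astype(float),thr)+r0
        if len(x):P.append([c,x[-1 if last else 0]])
    Q=w("top",np.array(P),z);k=np.polyfit(Q[:,1],Q[:,0],1);print("front x",Q[:,0].mean().round(2),"std",(Q[:,0]-np.polyval(k,Q[:,1])).std().round(2),"yaw",np.degrees(-np.arctan(k[0])).round(2))
E
python3 - <<'E'
from edges import *
g=cv2.cvtColor(np.load("pics/t1.npy"),cv2.COLOR_RGB2GRAY)
print("box");pair(g,range(158,164),205,268,100);pair(g,range(126,164),205,268,100)
col(g,range(216,258),156,172,100,True)
print("tray");pair(g,range(186,203),212,262,60)
col(g,range(224,251),175,192,60,False)
E
```

```text
box
yaw -0.34 std 0.01 n 6 y@584 119.69 y mean 119.61 x 591.0 603.0
yaw -0.84 std 0.09 n 6 y@584 -4.32 y mean -4.5 x 590.0 602.0
 width 124.11 mid@584 57.69 mid mean 57.56
yaw 0.67 std 0.38 n 38 y@584 119.1 y mean 119.72 x 591.0 682.0
yaw 0.8 std 0.42 n 38 y@584 -4.32 y mean -3.61 x 590.0 681.0
 width 123.33 mid@584 57.39 mid mean 58.05
front x 584.7 std 0.33 yaw 0.88
tray
yaw -0.64 std 0.02 n 17 y@584 100.05 y mean 100.79 x 498.0 538.0
yaw 0.78 std 0.22 n 17 y@584 18.31 y mean 17.4 x 497.0 537.0
 width 83.39 mid@584 59.18 mid mean 59.09
front x 543.78 std 0.07 yaw -0.65
```

```bash
python3 -m inch '[[[-0.05,0.3,-0.1,-0.002,0,0],[-0.17,1,-0.2,-0.004,0,0],[-0.17,1.7,-0.22,-0.004,0,0],[-0.17,2,-0.22,-0.004,0,0],[-0.17,2,-0.22,-0.004,0,0],[-0.17,2,-0.22,-0.004,0,0]]]'
python3 - <<'E'
from edges import *
state();o=r.get_obs();t=camera("top");s=camera("side");np.save("pics/s2.npy",s);g=cv2.cvtColor(t,cv2.COLOR_RGB2GRAY)
print("tray");pair(g,range(180,200),212,262,60)
col(g,range(224,251),172,190,60,False)
T=o["tcp_pos"];y=T[1];x=T[0]+125;z=T[2]-18.7
c0,c1,r0,r1=195,255,155,230
b=cv2.resize(s[r0:r1,c0:c1],None,fx=8,fy=8,interpolation=cv2.INTER_CUBIC)
for P in([x,y+42,z],[x,y+42,z+10],[x,y-42,z+10],[584.5,57.5+44,48],[584.5,57.5+44,62],[584.5,57.5-44,48],[584.5,57.5-44,62],[584.5,119.5,0],[584.5,119.5,100],[584.5,-4.5,100]):
    u,v=px("side",P)[0];q=(int((u+.5-c0)*8),int((v+.5-r0)*8));cv2.circle(b,q,3,(255,0,0),1)
cv2.imwrite("pics/f.png",b[:,:,::-1])
E
```

```text
time_s: 10.6
tcp_pos: [439.9, 57.8, 69.2]
tcp_rot: [2.212, 2.229, 0.002]
contact_force: [-0.1, 0.2, -1.0]
width: 0.132
t 10.6 tcp [439.9  57.8  69.2] jawdir [1.    0.008 0.002] z [ 0.002 -0.    -1.   ] F [-0.1  0.2 -1. ] w 0.132 j [-0.34  0.48  0.12  2.18 -0.12  0.49 -0.11]
tray
yaw 2.08 std 0.25 n 20 y@584 101.87 y mean 99.88 x 505.0 553.0
yaw -0.72 std 0.09 n 20 y@584 14.51 y mean 15.22 x 504.0 552.0
 width 84.66 mid@584 58.19 mid mean 57.55
front x 564.04 std 0.06 yaw -0.65
```

View pics/f.png

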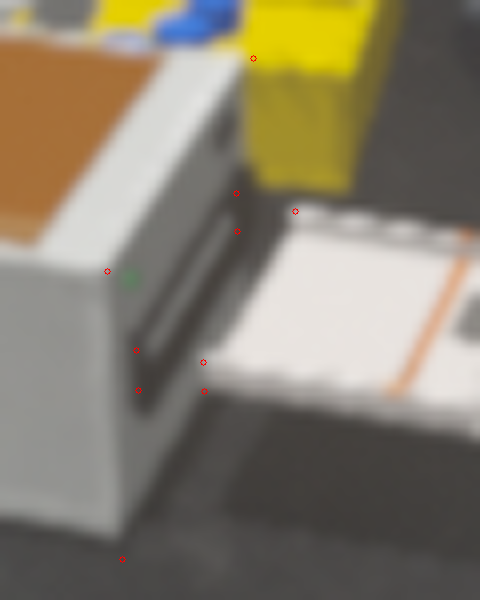

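```bash
python3 -m inch '[[[-0.08,0.2,0.06,0.002,0,-0.005],[-0.08,0.6,0.06,0.002,0,-0.005],[-0.08,1,0.06,0.002,0,-0.005],[-0.08,1.4,0.06,0.002,0,-0.005],[-0.08,1.8,0.06,0.002,0,-0.005],[-0.08,2.2,0.06,0.002,0,-0.005],[-0.08,2.5,0.06,0.002,0,-0.005],[-0.08,2.5,0.06,0.002,0,-0.005]]]'
python3 -c "
from edges import *
state();o=r.get_obs();print(o['wrist_torque'].round(2))
g=cv2.cvtColor(camera('top'),cv2.COLOR_RGB2GRAY)
pair(g,range(178,192),212,262,60)"
```

```text
time_s: 11.5
tcp_pos: [465.3, 57.2, 68.7]
tcp_rot: [2.207, 2.235, 0.0]
contact_force: [-0.0, 0.3, -1.2]
width: 0.132
t 11.5 tcp [465.3  57.2  68.7] jawdir [1.    0.013 0.   ] z [ 0.  0. -1.] F [-0.   0.3 -1.2] w 0.132 j [-0.32  0.51  0.12  2.12 -0.12  0.52 -0.09]
[ 0.03 -0.01 -0.02]
yaw 16.59 std 6.56 n 13 y@584 109.54 y mean 97.31 x 528.0 558.0
yaw -54.99 std 11.46 n 13 y@584 -34.02 y mean 26.03 x 528.0 557.0
 width 71.28 mid@584 37.76 mid mean 61.67
```

The front edge is now in the slot with no force change. The edge reading in that step was spoilt by the arm covering the tray, so I ignore it and continue.

```bash
python3 -m inch '[[[0,0.3,0,0,0,0],[0,0.8,0,0,0,0],[0,1.2,0,0,0,0],[0,1.6,0,0,0,0],[0,2,0,0,0,0],[0,2.3,0,0,0,0],[0,2.4,0,0,0,0]]]'; python3 -c "
from h import *
state();print(r.get_obs()['wrist_torque'].round(2))"
```

```text
time_s: 12.25
tcp_pos: [489.3, 57.5, 68.6]
tcp_rot: [-2.207, -2.235, 0.0]
contact_force: [0.3, -1.2, -0.8]
width: 0.129
t 12.25 tcp [489.3  57.5  68.6] jawdir [ 1.     0.013 -0.   ] z [-0. -0. -1.] F [ 0.3 -1.2 -0.8] w 0.129 j [-0.31  0.53  0.12  2.06 -0.12  0.55 -0.09]
[-0.02  0.06 -0.01]
```

```bash
cat > fs.py <<'E'
from h import *
F=[];W=[]
for i in range(8):
    camera("side");o=r.get_obs();F.append(o["contact_force"]);W.append(o["wrist_torque"])
print("F",np.mean(F,0).round(2),np.std(F,0).round(2),"W",np.mean(W,0).round(3),np.std(W,0).round(3));state()
E
python3 fs.py
```

```text
F [-0.18 -0.26 -1.37] [0.68 0.71 0.64] W [-0.018  0.011  0.009] [0.017 0.013 0.037]
t 12.65 tcp [488.7  57.5  68.6] jawdir [ 1.     0.013 -0.001] z [-0.001 -0.    -1.   ] F [-0.4 -0.3 -0.2] w 0.131 j [-0.31  0.53  0.12  2.06 -0.12  0.55 -0.09]
```

```bash
python3 -m inch '[[[0,0.3,0,0,0,0],[0,0.8,0,0,0,0],[0,1.2,0,0,0,0],[0,1.6,0,0,0,0],[0,2,0,0,0,0],[0,2.3,0,0,0,0],[0,2.5,0,0,0,0],[0,2.5,0,0,0,0],[0,2.5,0,0,0,0]]]'; python3 fs.py
python3 - <<'E'
from h import *
t=camera("top");s=camera("side")
a=cv2.resize(t[115:215,200:275],(450,600),interpolation=cv2.INTER_CUBIC)
b=cv2.resize(s[155:230,195:253],(348,450),interpolation=cv2.INTER_CUBIC)
c=cv2.resize(t[110:170,280:350],(174,150),interpolation=cv2.INTER_CUBIC)
o=np.zeros((600,798,3),np.uint8);o[:,:450]=a;o[:450,450:]=b;o[450:,450:624]=c
cv2.imwrite("pics/g.png",o[:,:,::-1])
E
```

```text
time_s: 13.55
tcp_pos: [513.5, 57.8, 68.5]
tcp_rot: [-2.207, -2.235, 0.001]
contact_force: [0.2, 0.3, -1.2]
width: 0.134
F [ 0.25 -0.26 -1.2 ] [0.63 0.41 0.47] W [0.01  0.009 0.003] [0.046 0.021 0.026]
t 13.95 tcp [513.7  57.8  68.6] jawdir [ 1.     0.013 -0.001] z [-0.001 -0.    -1.   ] F [ 1.2 -0.5 -1.4] w 0.132 j [-0.3   0.56  0.13  2.   -0.12  0.58 -0.08]
```

View pics/g.png

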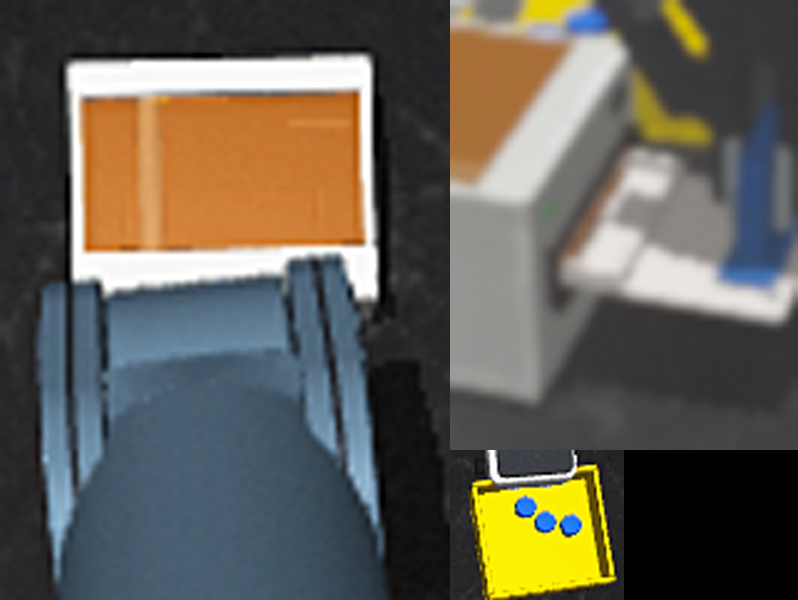

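The orange stripe is at the slot (590,215), the tray is held level, and the three caps lie in the tub at (525,507), (545,521) and (570,524). Forces match the freely held tray, so I hand in.

```bash
python3 -c "
from h import *
r.job_done();state()"
```

```text
the job is handed in; nothing more can be done
the job is handed in; nothing more can be done
```

The job is handed in; the hand-in gives no verdict. I gripped the tray by its blue grip, tipped the three caps into the tub at about 49°, and slid the emptied tray through the UV box slot to the orange stripe.

- **Tray position:** the front edge is about 54 mm behind the slot face by the arm's reading, and the tool is level within about 0.001 rad.
- **Grip and contact:** the grip is holding at 60 N. The forces average about [0.3, -0.3, -1.2] N, the same as when the tray hung free, so there is no sign of contact with the box. The sensor noise is about 0.6 N, so a very light touch cannot be ruled out.
- **Caps:** the last picture shows all three in the tub.
- **Bystanders:** I noticed no contact with the bottle, timer, marker or carton, but did not measure them at the end.
- **Readings that disagreed:**
  - Single tray-edge yaw readings scattered by 1–2°.
  - The side view put the tray 1–3 mm higher than the arm's own reading. I used the arm's reading, and the tray went in without contact.
  - One edge reading was spoilt by the arm covering the tray, so I ignored it.

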